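# Find the loose-capped sample bottle

### The arm

A 7-joint arm with a two-finger parallel gripper is mounted at the origin on the work surface. World frame = base frame: x ahead of the robot, y to its left, z up, the work surface at z = 0. Lengths are in m, angles in rad, forces in N, time in s.
With the tool pointing down it reaches from about 0.4 to 0.875 m from the base axis. Payload 19.3 kg.
Tool frame: the origin (TCP) lies on the centre line of the jaws, within the pads' length; the fingertips stand 14 mm ahead of it and the grasp point (between the pads) lies 5 mm behind it; x points along the fingers, y is the direction in which the jaws open and shut, and the axes are right-handed (so a half turn about x gives the same grasp; the last joint's range is limited). The gripper opens to 85 mm and grips with 20 to 120 N. Pads are 22 mm wide; open, the fingers measure 114 mm over their backs; the gripper's body (76 mm by 85 mm) begins 54 mm behind the grasp point. The pads swing forward as they close: fully open they stand 13 mm farther back than shut.
Start: joints at [-1.293, 0.521, -0.036, 1.599, 0.021, 1.021, -0.113], TCP at [0.213, 0.588, 0.223] pointing down, gripper open.
Joint ranges: [-2.91, 2.91], [-0.3, 2.13], [-1.5, 1.42], [0.17, 2.43], [-1.26, 4.41], [0.16, 1.93], [-2.52, 2.52]. Speed limits (rad/s): [1.89, 1.89, 2.39, 2.39, 3.01, 3.01, 3.01].

### API

Orientations are given as [roll, pitch, yaw] about the fixed x, y, z axes, in that order (R = Rz(yaw) Ry(pitch) Rx(roll)).
In Python, from workcell import monitor, optics, bot gives the robot as it stands.
- The arm moves only by the tool arm_command, never from a script. Its arguments are lists of equal length, an entry for each row: "delta_pos": the shift along the tool's x, y, z as a fraction of full scale, a list of three; "rotation": the turn, a rotation vector about the tool's x, y, z as a fraction of full scale, a list of three. In form: {"delta_pos": [[dx, dy, dz], ...], "rotation": [[wx, wy, wz], ...]}. A call has 1 to 10 rows; each row shifts and turns the pose as measured when the row begins, along the tool's axes as they then stand; what a row does not reach is not made up. Full scale, the value 1, is 30 mm for a shift and 6 degrees for a turn. A row lasts 1/10 s, in which the tool goes at most 50 mm and 8.59 degrees, less where a joint would pass 70% of its speed; a pose out of reach is approached as far as the arm can. A call with a number of a shift or a turn outside -1 to 1 is refused whole. A call with a gripper value outside its range is refused whole. "gripper" is the closure, from -1 (fully open) to 1 (shut), so that 0 is half open, set as the call begins (left out, the last holds). The fingers move at their own pace and stop on an object; "grip_force" is the grip in N (left out, the last holds). Time passes only in rows, so rows that do not move let the fingers close. It gives the time, the measured TCP pose, the force and the opening at its end, in the units of the state.
- monitor.observe(): the state, without advancing time (a new reading comes with each control period).
- optics.grab_frame(name): name is "scene" or "top" or "wrist"; returns the picture (384x512x3 uint8, red, green, blue); there is no depth.
- optics.camera_params(name): a dict with "fx", "fy", "cx", "cy" (pixels), "origin" and "rotation" of the camera in the world. Camera axes: x right, y down, z forward; pixel columns grow to the right and rows downward; lengths in m; the calibration is good to about 2 mm. A picture is of the moment at which its call begins: read the wrist's pose just before it. camera_params takes no time and is no camera call; for the wrist camera it gives the pose at the moment of the call.
- bot.job_done(): hands the job in, once; it reports no verdict.
The state is a dict: "clock": time; "qpos": joint angles; "qd": joint speeds; "joint_efforts": joint torques, N m; "position": TCP position; "tool_rot": TCP orientation; "force": force on the tool from outside, world axes, zero at the start; "moment": the same for the moment, N m; "grip_width": finger opening in m.
Only numpy, scipy, OpenCV 4.12 (cv2) and the standard library are available. Lean on these libraries where they do the work, as an engineer would, in place of code of your own. Each camera call takes 0.05 s, during which the arm holds its last target. There are 200 camera calls.

### The job

Exactly one of the three sample bottles in the white rack has a cap that was not screwed tight. Test-twist the caps where they stand, about an eighth of a turn with a light grip, until you find the one that turns, and leave that cap turned; then take that bottle out of the rack, keep it upright and set it down gently, standing in the yellow tray. Leave the tight bottles in their cells and do not disturb the beaker, vial box and marker.

Things in the scene. Friction and masses are not known exactly. Their poses are not given: they have to be found in the camera images.
- bottle_a_mid (a point): One of three like square amber bottles with a blue screw cap, upright in the rack, about 0.27 kg, 100 mm tall: body 50 x 50 mm, 66 mm tall; neck 30 mm across up to 80 mm; cap 38 mm across from 80 to 100 mm. Point on its axis half-way up (50 mm above the underside; the cap's centre is 40 mm higher, the body's top 16 mm higher). z up; x, y square to the flat sides.
- cap_a (a joint): Turn of bottle_a's cap, rad; starts within 0.1 of 0, tight or loose; grows counter-clockwise seen from above. The cap stays on and does not rise. A loose cap turns freely (0.06 N m) from -1.3 to 2.6; a tight one gives less than 0.2 rad however hard it is turned: the fingers slip round it. A white bar on top shows its turn.
- bottle_b_mid (a point): One of three like square amber bottles with a blue screw cap, upright in the rack, about 0.27 kg, 100 mm tall: body 50 x 50 mm, 66 mm tall; neck 30 mm across up to 80 mm; cap 38 mm across from 80 to 100 mm. Point on its axis half-way up (50 mm above the underside; the cap's centre is 40 mm higher, the body's top 16 mm higher). z up; x, y square to the flat sides.
- cap_b (a joint): Turn of bottle_b's cap, rad; starts within 0.1 of 0, tight or loose; grows counter-clockwise seen from above. The cap stays on and does not rise. A loose cap turns freely (0.06 N m) from -1.3 to 2.6; a tight one gives less than 0.2 rad however hard it is turned: the fingers slip round it. A white bar on top shows its turn.
- bottle_c_mid (a point): One of three like square amber bottles with a blue screw cap, upright in the rack, about 0.27 kg, 100 mm tall: body 50 x 50 mm, 66 mm tall; neck 30 mm across up to 80 mm; cap 38 mm across from 80 to 100 mm. Point on its axis half-way up (50 mm above the underside; the cap's centre is 40 mm higher, the body's top 16 mm higher). z up; x, y square to the flat sides.
- cap_c (a joint): Turn of bottle_c's cap, rad; starts within 0.1 of 0, tight or loose; grows counter-clockwise seen from above. The cap stays on and does not rise. A loose cap turns freely (0.06 N m) from -1.3 to 2.6; a tight one gives less than 0.2 rad however hard it is turned: the fingers slip round it. A white bar on top shows its turn.
- rack: White plastic rack, fixed, 70 x 284 mm, 30 mm high. Three square cells along its y at -105, 0, +105 mm, 54 mm wide inside, walls 5 mm, open above, floor 6 mm over the bench. A bottle stands square in its cell, turns there only a few degrees, and clears it when lifted 25 mm straight up. Origin: centre of the underside; z up.
- tray: Yellow square tray, fixed to the bench, 160 x 160 mm outside, walls 4 mm thick and 18 mm high, floor about 4 mm thick. Empty at the start. Origin: centre of the underside; x and y along its sides, z up.
- beaker_mid (a point): Bystander: empty glass beaker, 70 mm across, 90 mm tall, loose. Point at its centre, half-way up.
- vial_box_mid (a point): Bystander: cardboard box of vials 80 x 120 x 45 mm (vial tops stand 10 mm higher), loose. Point at the centre of the box.
- marker_mid (a point): Bystander: blue and white marker pen lying flat, 134 mm long along its x, 14 mm thick, loose. Point near its middle.

How it is judged:
On the way, in this order (a step that is already met when the one before it is completed fails the run):
1. a test twist has turned the loose cap (beyond 0.3 rad either way) while its bottle stands in the rack ((((value of joint cap_a above 0.3 rad or value of joint cap_a below -0.3 rad) and distance of bottle_a_mid from where it was at the start of the episode below 0.015 m) or ((value of joint cap_b above 0.3 rad or value of joint cap_b below -0.3 rad) and distance of bottle_b_mid from where it was at the start of the episode below 0.015 m) or ((value of joint cap_c above 0.3 rad or value of joint cap_c below -0.3 rad) and distance of bottle_c_mid from where it was at the start of the episode below 0.015 m))), for 0.1 s.
2. the bottle whose cap turned has been lifted out of its cell ((((value of joint cap_a above 0.3 rad or value of joint cap_a below -0.3 rad) and z of bottle_a_mid in the frame of rack above 0.086 m) or ((value of joint cap_b above 0.3 rad or value of joint cap_b below -0.3 rad) and z of bottle_b_mid in the frame of rack above 0.086 m) or ((value of joint cap_c above 0.3 rad or value of joint cap_c below -0.3 rad) and z of bottle_c_mid in the frame of rack above 0.086 m))), for 0.1 s.
At the end, for the whole second after the job is handed in: The bottle whose cap turns (cap beyond 0.3 rad) stands in the tray: axis within 56 mm of its centre along each side, underside on its floor (within 8 mm), tilt under 0.1 rad, at rest. The other two stand upright (0.1 rad) in their cells, within 12 mm of where they were ((((value of joint cap_a above 0.3 rad or value of joint cap_a below -0.3 rad) and x of bottle_a_mid in the frame of tray between -0.056 and 0.056 m and y of bottle_a_mid in the frame of tray between -0.056 and 0.056 m and z of bottle_a_mid in the frame of tray between 0.045 and 0.062 m and angle between each of bottle_a_mid, bottle_b_mid, bottle_c_mid's own z axis and vertical below 0.1 rad and linear speed of bottle_a below 0.02 m/s and distance of each of bottle_b_mid, bottle_c_mid from where it was at the start of the episode below 0.012 m) or ((value of joint cap_b above 0.3 rad or value of joint cap_b below -0.3 rad) and x of bottle_b_mid in the frame of tray between -0.056 and 0.056 m and y of bottle_b_mid in the frame of tray between -0.056 and 0.056 m and z of bottle_b_mid in the frame of tray between 0.045 and 0.062 m and angle between each of bottle_b_mid, bottle_a_mid, bottle_c_mid's own z axis and vertical below 0.1 rad and linear speed of bottle_b below 0.02 m/s and distance of each of bottle_a_mid, bottle_c_mid from where it was at the start of the episode below 0.012 m) or ((value of joint cap_c above 0.3 rad or value of joint cap_c below -0.3 rad) and x of bottle_c_mid in the frame of tray between -0.056 and 0.056 m and y of bottle_c_mid in the frame of tray between -0.056 and 0.056 m and z of bottle_c_mid in the frame of tray between 0.045 and 0.062 m and angle between each of bottle_c_mid, bottle_a_mid, bottle_b_mid's own z axis and vertical below 0.1 rad and linear speed of bottle_c below 0.02 m/s and distance of each of bottle_a_mid, bottle_b_mid from where it was at the start of the episode below 0.012 m))); the robot touches nothing.
It fails at once if a bottle whose cap has not turned in a test twist is taken out of its cell (moved 30 mm) ((distance of bottle_a_mid from where it was at the start of the episode above 0.03 m and not (value of joint cap_a above 0.3 rad or value of joint cap_a below -0.3 rad)) or (distance of bottle_b_mid from where it was at the start of the episode above 0.03 m and not (value of joint cap_b above 0.3 rad or value of joint cap_b below -0.3 rad)) or (distance of bottle_c_mid from where it was at the start of the episode above 0.03 m and not (value of joint cap_c above 0.3 rad or value of joint cap_c below -0.3 rad))).
It fails at once if a bottle is tipped by more than 0.5 rad (angle between any of bottle_a_mid, bottle_b_mid, bottle_c_mid's own z axis and vertical above 0.5 rad).
It fails at once if a bottle is dropped into the tray (over 0.6 m/s within 30 mm of its floor) ((linear speed of bottle_a above 0.6 m/s and z of bottle_a_mid in the frame of tray below 0.084 m and x of bottle_a_mid in the frame of tray between -0.08 and 0.08 m and y of bottle_a_mid in the frame of tray between -0.08 and 0.08 m) or (linear speed of bottle_b above 0.6 m/s and z of bottle_b_mid in the frame of tray below 0.084 m and x of bottle_b_mid in the frame of tray between -0.08 and 0.08 m and y of bottle_b_mid in the frame of tray between -0.08 and 0.08 m) or (linear speed of bottle_c above 0.6 m/s and z of bottle_c_mid in the frame of tray below 0.084 m and x of bottle_c_mid in the frame of tray between -0.08 and 0.08 m and y of bottle_c_mid in the frame of tray between -0.08 and 0.08 m)).
It fails at once if the beaker, vial box or marker is moved by more than 30 mm (distance of any of beaker_mid, vial_box_mid, marker_mid from where it was at the start of the episode above 0.03 m).
It also fails if it takes over 64 s, if anything falls off the work surface, if the arm or the gripper's body presses on something with over 40 N, if the wrist force passes 120 N, or if a joint passes its speed limit or range.

## Working session

There is one attempt and no reset: what is moved stays moved. The work goes in short steps, Python scripts to look and compute and a tool call to move; the robot and the scene stay as the last step left them, time stands still between calls to the robot, and variables do not carry over. Pictures are saved under pics/ and viewed, about 8 in all and at most 12, crops included, and the job is handed in when it is done.

Besides the shell and the picture viewer there is one more tool, called in YAML: its name, and indented under it one key for each argument. arm_command: Moves the arm, as the interface text tells. Its arguments: {"type":"object","properties":{"delta_pos":{"type":"array","items":{"type":"array","items":{"type":"number"}}},"rotation":{"type":"array","items":{"type":"array","items":{"type":"number"}}},"gripper":{"type":"number"},"grip_force":{"type":"number"}},"required":["delta_pos","rotation"]}

```bash
mkdir -p pics; ls; python3 - <<'E'
from workcell import monitor, optics, bot
import cv2
s=monitor.observe()
print({k:(v if not hasattr(v,'__len__') else [round(float(x),3) for x in v]) for k,v in s.items()})
for n in ("scene","top"):
    im=optics.grab_frame(n); cv2.imwrite(f"pics/{n}0.png",im[:,:,::-1])
    print(n,optics.camera_params(n))
print(optics.camera_params("wrist"))
E
```

```text
pics
{'clock': 0.0, 'qpos': [-1.293, 0.522, -0.036, 1.6, 0.021, 1.021, -0.113], 'qd': [-0.001, 0.002, -0.0, -0.001, -0.0, 0.002, 0.0], 'joint_efforts': [-0.001, -92.71, 1.979, -36.991, 0.018, 0.008, -0.0], 'position': [0.213, 0.587, 0.222], 'tool_rot': [-1.503, 1.57, -1.851], 'force': [0.319, 1.376, -0.163], 'moment': [0.0, -0.042, -0.03], 'grip_width': 0.08556462443558989}
scene {'fx': 387.66113073496564, 'fy': 387.66113073496564, 'cx': 250.14241871376174, 'cy': 191.89458526991882, 'origin': array([0.92011849, 0.54726716, 0.52827757]), 'rotation': array([-2.20380239,  0.00408197,  2.64571354])}
top {'fx': 378.40467061965677, 'fy': 378.40467061965677, 'cx': 257.5571293174495, 'cy': 188.11225382155334, 'origin': array([0.55676275, 0.02071172, 1.00093764]), 'rotation': array([-3.05945293, -0.00605504, -1.55305165])}
{'fx': 280.44846882452043, 'fy': 280.44846882452043, 'cx': 254.80414780989548, 'cy': 189.18132349463076, 'origin': array([0.14025718, 0.61190956, 0.37386827]), 'rotation': array([2.83741656e+00, 7.32767297e-05, 1.22310562e+00])}
```

View pics/scene0.png

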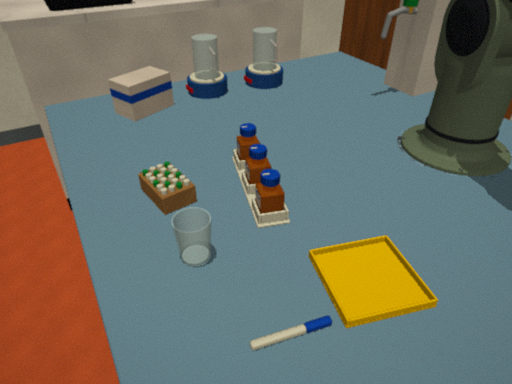

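View pics/top0.png

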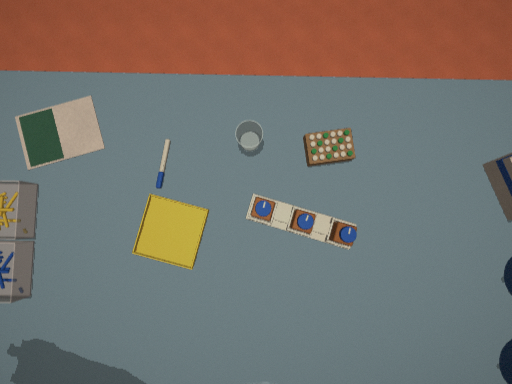

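The pictures show the rack, with caps at top-image pixels (263,208), (305,222) and (347,235). The tray is at (171,232), the beaker at (250,138), the vial box at (330,146) and the marker at (163,163). Next I measure them.

```bash
cat > h.py <<'E'
from workcell import monitor, optics, bot
import cv2, numpy as np
from scipy.spatial.transform import Rotation as R
def ray(n,uv,z,p=None):
    p=p or optics.camera_params(n); M=R.from_euler('xyz',p['rotation']).as_matrix()
    d=M@np.array([(uv[0]-p['cx'])/p['fx'],(uv[1]-p['cy'])/p['fy'],1]); o=np.array(p['origin'])
    return o+d*(z-o[2])/d[2]
def proj(n,P,p=None):
    p=p or optics.camera_params(n); M=R.from_euler('xyz',p['rotation']).as_matrix()
    c=M.T@(np.array(P)-p['origin']); return np.array([p['fx']*c[0]/c[2]+p['cx'],p['fy']*c[1]/c[2]+p['cy']])
def blobs(mask,amin):
    n,l,s,c=cv2.connectedComponentsWithStats(mask.astype('uint8'))
    return [(s[i,4],c[i],s[i],(l==i)) for i in range(1,n) if s[i,4]>amin]
def quad(m):
    cs,_=cv2.findContours(m.astype('uint8'),cv2.RETR_EXTERNAL,cv2.CHAIN_APPROX_NONE)
    return cv2.boxPoints(cv2.minAreaRect(max(cs,key=cv2.contourArea)))
E
python3 - <<'E'
from h import *
np.set_printoptions(precision=4,suppress=True)
for n in("top","scene"):
    im=cv2.imread(f"pics/{n}0.png"); hsv=cv2.cvtColor(im,cv2.COLOR_BGR2HSV); H,S,V=cv2.split(hsv)
    for b in blobs((H>105)&(H<130)&(S>170)&(V>80),60):
        m=b[3].astype('uint8'); m=cv2.morphologyEx(m,cv2.MORPH_CLOSE,np.ones((5,5))); (c,r,_)= cv2.minEnclosingCircle(np.argwhere(m)[:,::-1].astype('f4'))+(0,)
        print(n,"blue",b[0],b[1],b[2][:4],"enc",np.array(c),r,ray(n,c,.1)[:2])
    for b in blobs((H>20)&(H<32)&(S>180)&(V>90),1500):
        q=quad(b[3]); print(n,"tray",q.tolist()); P=np.array([ray(n,x,.018)[:2] for x in q]);print(P,P.mean(0),np.linalg.norm(P-np.roll(P,1,0),axis=1))
im=cv2.imread("pics/top0.png");hsv=cv2.cvtColor(im,cv2.COLOR_BGR2HSV); H,S,V=cv2.split(hsv)
m=np.zeros(H.shape,bool); m[185:260,235:370]=True
w=((S<70)&(V>130))|((H<20)&(S>120))|((H>105)&(H<130)&(S>170)); w&=m
q=quad(w); P=np.array([ray("top",x,.03)[:2] for x in q]); print("rack",P,P.mean(0),np.linalg.norm(P-np.roll(P,1,0),axis=1))
print("beaker",ray("top",(250,134),.09),"box",ray("top",(330,147),.045),"marker",ray("top",(163,163),.007))
c=np.hstack([cv2.resize(cv2.imread("pics/top0.png")[180:260,230:370],None,fx=5,fy=5,interpolation=cv2.INTER_CUBIC)]);cv2.imwrite("pics/rack0.png",c)
E
```

```text
top blue 123 [348.0325 234.4472] [341 227  15  15] enc [347.875 234.   ] 7.730923175811768 [ 0.5259 -0.1993]
top blue 67 [  5.403 265.403] [  0 254  13  19] enc [  6. 263.] 10.816754341125488 [0.4444 0.6024]
scene blue 365 [141.0247  93.2411] [111  82  60  21] enc [140.5  87. ] 29.920827865600586 [ 0.6789 -0.5862]
scene blue 115 [247.7565 128.8435] [240 123  16  14] enc [247.5 128.5] 7.648629188537598 [ 0.527  -0.1965]
scene blue 152 [257.9474 150.5658] [250 144  17  15] enc [257.8148 150.9259] 8.408821105957031 [ 0.5574 -0.0918]
scene blue 196 [270.3622 176.3724] [261 169  19  17] enc [269.835  176.4704] 9.49224853515625 [0.5854 0.0065]
scene blue 255 [317.9451 323.4667] [305 316  27  16] enc [318.2804 323.9299] 13.312986373901367 [0.7031 0.325 ]
scene tray [[307.6317138671875, 250.285400390625], [418.7274169921875, 223.68499755859375], [438.26947021484375, 305.30169677734375], [327.17376708984375, 331.902099609375]]
[[0.5847 0.1457]
 [0.347  0.1907]
 [0.474  0.3457]
 [0.6582 0.2999]] [0.516  0.2455] [0.1708 0.2419 0.2004 0.1898]
rack [[ 0.4555  0.0702]
 [ 0.6438  0.0745]
 [ 0.6501 -0.2712]
 [ 0.4613 -0.27  ]] [ 0.5527 -0.0991] [0.3402 0.1883 0.3457 0.1888]
beaker [0.7642 0.0373 0.09  ] box [ 0.7446 -0.1673  0.045 ] marker [0.7008 0.2675 0.007 ]
```

View pics/rack0.png

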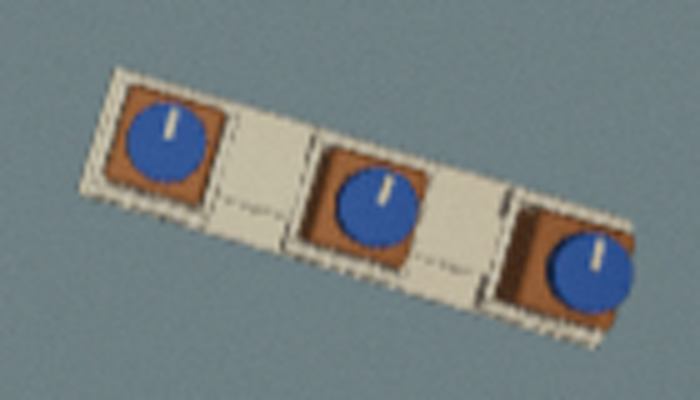

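The crop shows cap discs at crop pixels (167,143), (377,207) and (590,272), each with its white bar pointing roughly up.

```bash
python3 - <<'E'
from h import *
np.set_printoptions(precision=4,suppress=True)
P=[]
for c in((167,143),(377,207),(590,272)):
    u=((c[0]+.5)/5-.5+230,(c[1]+.5)/5-.5+180); P.append(ray("top",u,.106)[:2])
P=np.array(P);print(P,np.linalg.norm(np.diff(P,axis=0),axis=1)); d=P[0]-P[2]; print("rack y dir deg",np.degrees(np.arctan2(d[1],d[0])))
for p in P: print("scene px",proj("scene",[*p,.096]))
im=cv2.imread("pics/top0.png");hsv=cv2.cvtColor(im,cv2.COLOR_BGR2HSV); H,S,V=cv2.split(hsv)
b=max(blobs((H>18)&(H<34)&(S>150),800),key=lambda b:b[0]);q=quad(b[3]);Q=np.array([ray("top",x,.018)[:2] for x in q]);print(q,Q,Q.mean(0),np.linalg.norm(Q-np.roll(Q,1,0),axis=1))
s=monitor.observe();T=R.from_euler('xyz',s['tool_rot']).as_matrix();print(T,s['position'])
E
```

```text
[[ 0.5831  0.0029]
 [ 0.5548 -0.0966]
 [ 0.5261 -0.1972]] [0.1035 0.1045]
rack y dir deg 74.07774368181293
scene px [269.8238 176.9619]
scene px [257.7548 151.241 ]
scene px [247.7165 129.8125]
[[132.0307 252.5538]
 [148.2538 193.0692]
 [208.5    209.5   ]
 [192.2769 268.9846]] [[0.4661 0.3352]
 [0.6197 0.3   ]
 [0.5798 0.1424]
 [0.4271 0.1795]] [0.5232 0.2393] [0.1605 0.1576 0.1626 0.1572]
[[-0.0003  0.3408  0.9401]
 [-0.001   0.9401 -0.3408]
 [-1.     -0.001   0.0001]] [0.2129 0.5873 0.2222]
```

arm_command:
  delta_pos:
    - [0,-0.6,0.78]
    - [0,-0.6,0.78]
    - [0,-0.6,0.78]
    - [0,-0.6,0.78]
    - [0,-0.6,0.78]
    - [0,-0.6,0.78]
    - [0,-0.6,0.78]
    - [0,-0.6,0.78]
    - [0,-0.6,0.78]
    - [0,-0.6,0.78]
  rotation:
    - [0,0,0]
    - [0,0,0]
    - [0,0,0]
    - [0,0,0]
    - [0,0,0]
    - [0,0,0]
    - [0,0,0]
    - [0,0,0]
    - [0,0,0]
    - [0,0,0]
  gripper: -1
  grip_force: 20

```text
clock: 1.1
position: [0.3735, 0.3306, 0.2193]
tool_rot: [-1.935, 1.565, -2.276]
force: [0.0, 0.4, 0.4]
grip_width: 0.0853
```

arm_command:
  delta_pos:
    - [0,-0.6,0.78]
    - [0,-0.6,0.78]
    - [0,-0.6,0.78]
    - [0,-0.6,0.78]
    - [0,-0.6,0.78]
    - [0,-0.6,0.78]
    - [0,-0.6,0.78]
    - [0,-0.6,0.78]
    - [0,-0.6,0.78]
    - [0,-0.6,0.78]
  rotation:
    - [0,0,0]
    - [0,0,0]
    - [0,0,0]
    - [0,0,0]
    - [0,0,0]
    - [0,0,0]
    - [0,0,0]
    - [0,0,0]
    - [0,0,0]
    - [0,0,0]

```text
clock: 2.1
position: [0.538, 0.0708, 0.2185]
tool_rot: [-2.08, 1.562, -2.42]
force: [0.4, -0.1, -0.1]
grip_width: 0.0853
```

```bash
cat >> h.py <<'E'
def go(t,ydeg=None):
    """remaining shift (units of 30 mm) and turn (units of 6 deg) in tool axes to target with tool down, jaw axis at ydeg"""
    s=monitor.observe(); T=R.from_euler('xyz',s['tool_rot']).as_matrix()
    if ydeg is None: ydeg=np.degrees(np.arctan2(T[1,1],T[0,1]))
    a=np.radians(ydeg); x=np.array([0,0,-1.]); y=np.array([np.cos(a),np.sin(a),0]); G=np.c_[x,y,np.cross(x,y)]
    d=T.T@(np.array(t)-s['position'])/.03; w=np.degrees(R.from_matrix(T.T@G).as_rotvec())/6
    print("t",round(s['clock'],2),"pos",np.round(s['position'],4),"jaw",round(float(np.degrees(np.arctan2(T[1,1],T[0,1]))),1),"shift",np.round(d,2),"turn",np.round(w,2),"q",np.round(s['qpos'],2),"F",np.round(s['force'],1),"M",np.round(s['moment'],2),"w",round(s['grip_width'],4))
E
python3 -c "
from h import *
go([.5831,.0029,.15],74)"
```

```text
t 2.1 pos [0.538  0.0708 0.2185] jaw 70.5 shift [ 2.29 -1.61  2.18] turn [-0.58 -0.05  0.08] q [-0.34  0.4   0.13  1.82 -0.06  0.93  1.05] F [ 0.4 -0.1 -0.1] M [0.06 0.03 0.02] w 0.0853
```

arm_command:
  delta_pos:
    - [0,-0.55,0.72]
    - [0,-0.55,0.72]
    - [0.3,-0.5,0.7]
    - [0.5,0,0]
    - [0.5,0,0]
    - [0.5,0,0]
    - [0.5,0,0]
    - [0,0,0]
  rotation:
    - [-0.2,0,0.08]
    - [-0.2,-0.05,0]
    - [-0.2,0,0]
    - [0,0,0]
    - [0,0,0]
    - [0,0,0]
    - [0,0,0]
    - [0,0,0]

```text
clock: 2.9
position: [0.586, -0.0037, 0.1451]
tool_rot: [-2.002, 1.569, -2.283]
force: [0.1, 0.3, 0.7]
grip_width: 0.0849
```

```bash
python3 -c "
from h import *
go([.5831,.0029,.093],74)"
```

```text
t 2.9 pos [ 0.586  -0.0037  0.1451] jaw 73.9 shift [ 1.74  0.19 -0.15] turn [-0.02 -0.01  0.02] q [-0.18  0.56  0.12  1.78 -0.08  0.81  1.27] F [0.1 0.3 0.7] M [-0.04  0.02 -0.04] w 0.0849
```

arm_command:
  delta_pos:
    - [0.3,0.19,-0.15]
    - [0.4,0,0]
    - [0.4,0,0]
    - [0.4,0,0]
    - [0.24,0,0]
    - [0,0,0]
  rotation:
    - [0,0,0]
    - [0,0,0]
    - [0,0,0]
    - [0,0,0]
    - [0,0,0]
    - [0,0,0]

```text
clock: 3.5
position: [0.5832, 0.004, 0.0894]
tool_rot: [-1.86, 1.569, -2.14]
force: [1.0, 1.4, 0.0]
grip_width: 0.0853
```

arm_command:
  delta_pos:
    - [0,0,0]
    - [0,0,0]
    - [0,0,0]
    - [0,0,0]
    - [0,0,0]
    - [0,0,0]
    - [0,0,0]
    - [0,0,0]
  rotation:
    - [0,0,0]
    - [0,0,0]
    - [0,0,0]
    - [0,0,0]
    - [0,0,0]
    - [0,0,0]
    - [0,0,0]
    - [0,0,0]
  gripper: 1
  grip_force: 20

```text
clock: 4.3
position: [0.5836, 0.0037, 0.0904]
tool_rot: [-1.141, 1.569, -1.422]
force: [-0.1, 0.3, -3.0]
grip_width: 0.0365
```

```bash
python3 -c "
from h import *
go([.5831,.0029,.093],74)"
```

```text
t 4.3 pos [0.5836 0.0037 0.0904] jaw 73.9 shift [-0.09 -0.03 -0.01] turn [-0.02  0.01  0.01] q [-0.18  0.63  0.1   1.82 -0.09  0.69  1.26] F [-0.1  0.3 -3. ] M [ 0.01  0.03 -0.01] w 0.0365
```

arm_command:
  delta_pos:
    - [0,0,0]
    - [0,0,0]
    - [0,0,0]
    - [0,0,0]
    - [0,0,0]
    - [0,0,0]
    - [0,0,0]
    - [0,0,0]
    - [0,0,0]
    - [0,0,0]
  rotation:
    - [0.85,0,0]
    - [0.85,0,0]
    - [0.85,0,0]
    - [0.85,0,0]
    - [0.85,0,0]
    - [0.85,0,0]
    - [0.85,0,0]
    - [0.85,0,0]
    - [0.85,0,0]
    - [0,0,0]

```text
clock: 5.3
position: [0.5828, 0.0036, 0.0904]
tool_rot: [-1.178, 1.569, -2.292]
force: [-0.3, -0.9, -2.3]
grip_width: 0.0365
```

```bash
python3 -c "
from h import *
go([.5831,.0029,.093],74)"
```

```text
t 5.3 pos [0.5828 0.0036 0.0904] jaw 26.2 shift [-0.09 -0.    0.02] turn [-7.97 -0.    0.02] q [-0.34  0.66  0.33  1.83 -0.31  0.71  0.62] F [-0.3 -0.9 -2.3] M [-0.11  0.04 -0.02] w 0.0365
```

arm_command:
  delta_pos:
    - [0,0,0]
    - [0,0,0]
    - [0,0,0]
    - [0,0,0]
    - [-0.6,0,0]
    - [-0.9,0,0]
    - [-0.9,0,0]
    - [-0.9,0,0]
    - [0,0,0]
  rotation:
    - [0,0,0]
    - [0,0,0]
    - [0,0,0]
    - [0,0,0]
    - [0,0,0]
    - [0,0,0]
    - [0,0,0]
    - [0,0,0]
    - [0,0,0]
  gripper: -1

```text
clock: 6.2
position: [0.5831, 0.0032, 0.1929]
tool_rot: [-1.317, 1.569, -2.421]
force: [-0.5, 0.8, -0.7]
grip_width: 0.0853
```

```bash
python3 - <<'E'
from h import *
go([.5831,.0029,.15],74)
p=optics.camera_params("wrist")
w=optics.grab_frame("wrist")[:,:,::-1]
s=optics.grab_frame("scene")[:,:,::-1]
for P in [[.5831,.0029,.106],[.5548,-.0966,.106],[.5261,-.1972,.106]]: print(proj("wrist",P,p))
sc=cv2.resize(s[105:200,215:315],(400,380),interpolation=cv2.INTER_CUBIC)
cv2.imwrite("pics/t1.png",np.hstack([cv2.resize(w,(400,300)),sc[:300]]) if 0 else np.hstack([cv2.resize(w,(400,380)),sc]))
E
```

```text
t 6.2 pos [0.5831 0.0032 0.1929] jaw 26.8 shift [ 1.43 -0.    0.01] turn [-7.87 -0.    0.02] q [-0.38  0.52  0.39  1.76 -0.24  0.91  0.58] F [-0.5  0.8 -0.7] M [0.01 0.01 0.04] w 0.0853
[256.22036976 190.29693019]
[184.17619668 264.68841198]
[122.56423546 328.19640345]
```

View pics/t1.png

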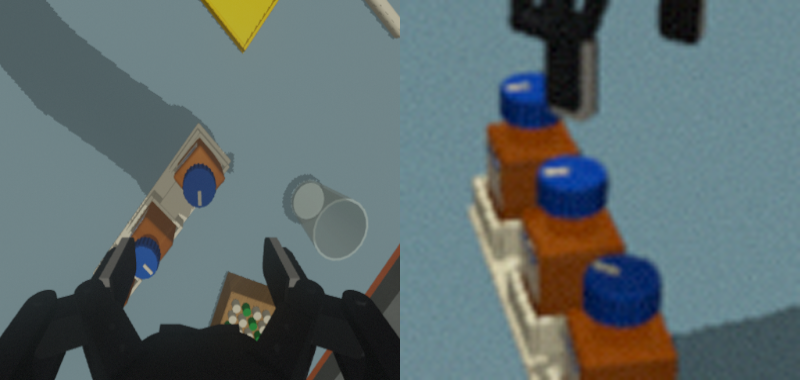

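The first cap's bar now points differently from the second's, with bars at about (200,200) and (148,268) in the wrist view. I check the angle numerically.

```bash
python3 - <<'E'
from h import *
def bar(n,im,C,p=None):
    c=proj(n,C,p); r=np.linalg.norm(proj(n,np.array(C)+[.0165,0,0],p)-c)
    hsv=cv2.cvtColor(im,cv2.COLOR_BGR2HSV).astype(int); yy,xx=np.mgrid[:384,:512]
    m=np.hypot(xx-c[0],yy-c[1])<r; wt=np.clip(150-hsv[...,1],0,None)*m
    if wt.sum()==0: return None
    u=((xx*wt).sum()/wt.sum(),(yy*wt).sum()/wt.sum()); v=ray(n,u,C[2],p)-np.array(C)
    return np.round(np.degrees(np.arctan2(v[1],v[0])),1),np.round(np.linalg.norm(v),4)
Cs=[[.5831,.0029,.106],[.5548,-.0966,.106],[.5261,-.1972,.106]]
im=cv2.imread("pics/top0.png"); s0=cv2.imread("pics/scene0.png")
p=optics.camera_params("wrist"); w=optics.grab_frame("wrist")[:,:,::-1].copy(); s1=optics.grab_frame("scene")[:,:,::-1].copy()
for C in Cs: print("top0",bar("top",im,C),"scene0",bar("scene",s0,C),"scene now",bar("scene",s1,C),"wrist",bar("wrist",w,C,p))
E
```

```text
top0 (np.float64(-10.4), np.float64(0.0088)) scene0 (np.float64(-95.5), np.float64(0.0076)) scene now (np.float64(-104.3), np.float64(0.0112)) wrist (np.float64(-69.3), np.float64(0.0092))
top0 (np.float64(-25.0), np.float64(0.0092)) scene0 (np.float64(-98.2), np.float64(0.01)) scene now (np.float64(-98.6), np.float64(0.0101)) wrist (np.float64(-117.2), np.float64(0.0065))
top0 (np.float64(-23.4), np.float64(0.0086)) scene0 (np.float64(-107.3), np.float64(0.0167)) scene now (np.float64(-119.5), np.float64(0.0124)) wrist (np.float64(-65.7), np.float64(0.0))
```

Cap A turned about 0.8–1 rad clockwise, so it is the loose one. I regrip it and lift.

arm_command:
  delta_pos:
    - [0.8,0,0]
    - [0.8,0,0]
    - [0.7,0,0]
    - [0.5,0,0]
    - [0.4,0,0]
    - [0.1,0,0]
    - [0,0,0]
  rotation:
    - [0,0,0]
    - [0,0,0]
    - [0,0,0]
    - [0,0,0]
    - [0,0,0]
    - [0,0,0]
    - [0,0,0]

```text
clock: 7.1
position: [0.5777, 0.0029, 0.0811]
tool_rot: [-1.824, 1.556, -2.927]
force: [0.6, -0.6, 0.5]
grip_width: 0.0854
```

arm_command:
  delta_pos:
    - [0,0,0]
    - [0,0,0]
    - [0,0,0]
    - [0,0,0]
    - [0,0,0]
    - [0,0,0]
    - [0,0,0]
    - [0,0,0]
    - [0,0,0]
  rotation:
    - [0,0,0]
    - [0,0,0]
    - [0,0,0]
    - [0,0,0]
    - [0,0,0]
    - [0,0,0]
    - [0,0,0]
    - [0,0,0]
    - [0,0,0]
  gripper: 1
  grip_force: 40

```text
clock: 8.0
position: [0.5788, 0.0031, 0.0832]
tool_rot: [-1.812, 1.559, -2.915]
force: [0.6, 0.1, -2.0]
grip_width: 0.0364
```

```bash
python3 -c "
from h import *
go([.5831,.0029,.15])"
```

```text
t 8.0 pos [0.5788 0.0031 0.0832] jaw 26.8 shift [-2.23  0.1   0.07] turn [-0.   -0.03  0.11] q [-0.33  0.67  0.33  1.84 -0.31  0.7   0.64] F [ 0.6  0.1 -2. ] M [ 0.01 -0.1   0.  ] w 0.0364
```

arm_command:
  delta_pos:
    - [-0.2,0,0]
    - [-0.2,0,0]
    - [-0.3,0,0]
    - [-0.3,0,0]
    - [-0.3,0,0]
    - [-0.3,0,0]
    - [-0.3,0,0]
    - [-0.3,0,0]
    - [0,0,0]
  rotation:
    - [0,0,0]
    - [0,0,0]
    - [0,0,0]
    - [0,0,0]
    - [0,0,0]
    - [0,0,0.05]
    - [0,0,0.05]
    - [0,0,0]
    - [0,0,0]

```text
clock: 8.9
position: [0.5795, 0.0031, 0.1562]
tool_rot: [2.694, 1.568, 1.591]
force: [0.9, 1.2, -3.5]
grip_width: 0.0368
```

```bash
python3 - <<'E'
from h import *
go([.5232,.2393,.15])
s=optics.grab_frame("scene")[:,:,::-1]
cv2.imwrite("pics/lift.png",cv2.resize(s[60:260,180:440],None,fx=2,fy=2))
E
```

```text
t 8.9 pos [0.5795 0.0031 0.1562] jaw 26.8 shift [ 0.23  1.87 -7.87] turn [ 0.   -0.02 -0.01] q [-0.37  0.56  0.37  1.8  -0.27  0.83  0.6 ] F [ 0.9  1.2 -3.5] M [-0.01 -0.09  0.  ] w 0.0368
```

View pics/lift.png

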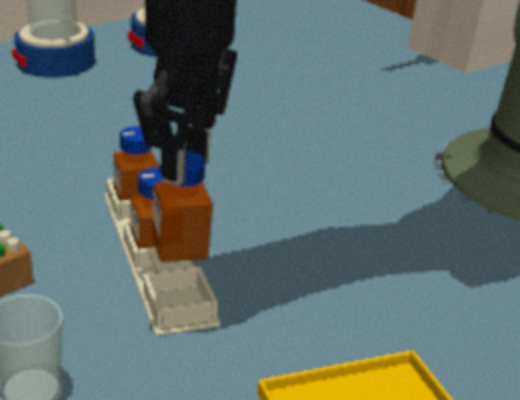

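The bottle (crop pixel (182,220)) hangs upright, clear of the rack. The other two caps, near (135,140) and (152,182), are still in their cells.

arm_command:
  delta_pos:
    - [0,0.08,-0.35]
    - [0,0.14,-0.6]
    - [0,0.2,-0.85]
    - [0,0.2,-0.85]
    - [0,0.2,-0.85]
    - [0,0.2,-0.85]
    - [0,0.2,-0.85]
    - [0,0.2,-0.85]
    - [0,0.14,-0.6]
    - [0,0.08,-0.4]
  rotation:
    - [0,0,0]
    - [0,0,0]
    - [0,0,0]
    - [0,0,0]
    - [0,0,0]
    - [0,0,0]
    - [0,0,0]
    - [0,0,0]
    - [0,0,0]
    - [0,0,0]

```text
clock: 9.95
position: [0.5206, 0.2268, 0.1512]
tool_rot: [-2.123, 1.562, 3.057]
force: [0.4, -0.9, -3.1]
grip_width: 0.0362
```

```bash
python3 -c "
from h import *
go([.5232,.2393,.13])"
```

```text
t 9.95 pos [0.5206 0.2268 0.1512] jaw 26.8 shift [ 0.71  0.27 -0.33] turn [-0.   -0.04  0.07] q [-0.77  0.55  0.37  1.83 -0.27  0.82  0.2 ] F [ 0.4 -0.9 -3.1] M [-0.06 -0.02  0.02] w 0.0362
```

arm_command:
  delta_pos:
    - [0,0.2,-0.3]
    - [0.3,0,0]
    - [0.4,0,0]
    - [0.4,0,0]
    - [0.3,0,0]
    - [0.2,0,0]
    - [0.1,0,0]
    - [0,0,0]
  rotation:
    - [0,-0.04,0.07]
    - [0,0,0]
    - [0,0,0]
    - [0,0,0]
    - [0,0,0]
    - [0,0,0]
    - [0,0,0]
    - [0,0,0]

```text
clock: 10.75
position: [0.5213, 0.236, 0.0936]
tool_rot: [-1.126, 1.568, -2.231]
force: [0.3, -0.1, -2.6]
grip_width: 0.0366
```

```bash
python3 -c "
from h import *
go([.5232,.2393,.0812])"
```

```text
t 10.75 pos [0.5213 0.236  0.0936] jaw 26.7 shift [ 0.41  0.11 -0.07] turn [0.   0.01 0.03] q [-0.76  0.64  0.33  1.86 -0.31  0.7   0.21] F [ 0.3 -0.1 -2.6] M [-0.01  0.02  0.05] w 0.0366
```

arm_command:
  delta_pos:
    - [0.1,0,0]
    - [0.1,0,0]
    - [0.1,0,0]
    - [0.05,0,0]
    - [0.05,0,0]
    - [0,0,0]
  rotation:
    - [0,0,0]
    - [0,0,0]
    - [0,0,0]
    - [0,0,0]
    - [0,0,0]
    - [0,0,0]

```text
clock: 11.35
position: [0.522, 0.2363, 0.0816]
tool_rot: [-0.619, 1.569, -1.724]
force: [0.6, -0.3, -2.9]
grip_width: 0.0364
```

```bash
python3 - <<'E'
from h import *
go([.5232,.2393,.0812])
s=optics.grab_frame("scene")[:,:,::-1]
cv2.imwrite("pics/set.png",cv2.resize(s[130:350,240:460],None,fx=2.5,fy=2.5,interpolation=cv2.INTER_CUBIC))
E
```

```text
t 11.35 pos [0.522  0.2363 0.0816] jaw 26.7 shift [ 0.01  0.08 -0.07] turn [0.   0.01 0.01] q [-0.76  0.66  0.32  1.86 -0.31  0.67  0.22] F [ 0.6 -0.3 -2.9] M [ 0.01 -0.    0.09] w 0.0364
```

View pics/set.png

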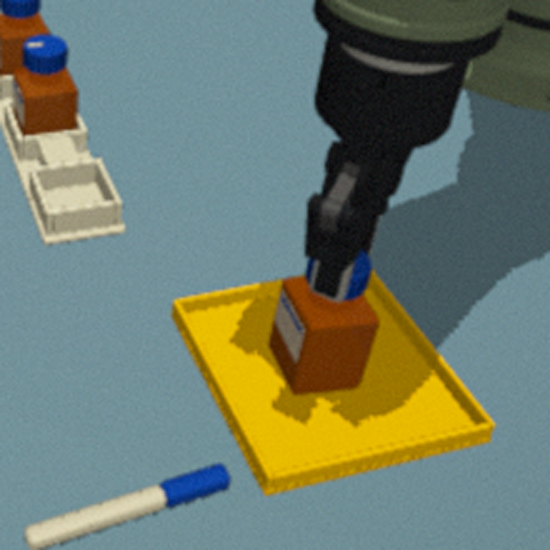

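The bottle, around (325,335), is over the middle of the tray. The force still shows its full weight, so I lower it further.

arm_command:
  delta_pos:
    - [0.05,0,0]
    - [0.05,0,0]
    - [0,0,0]
  rotation:
    - [0,0,0]
    - [0,0,0]
    - [0,0,0]

```text
clock: 11.7
position: [0.5238, 0.2369, 0.0809]
tool_rot: [1.346, 1.567, 0.241]
force: [-3.3, -1.6, 3.2]
grip_width: 0.0366
```

Contact made, so I release and back off.

arm_command:
  delta_pos:
    - [0,0,0]
    - [0,0,0]
    - [0,0,0]
    - [0,0,0]
    - [0,0,0]
    - [-0.4,0,0]
    - [-0.8,0,0]
    - [-0.9,0,0]
    - [-0.9,0,0]
    - [-0.9,0,0]
  rotation:
    - [0,0,0]
    - [0,0,0]
    - [0,0,0]
    - [0,0,0]
    - [0,0,0]
    - [0,0,0]
    - [0,0,0]
    - [0,0,0]
    - [0,0,0]
    - [0,0,0]
  gripper: -1

```text
clock: 12.7
position: [0.5223, 0.2358, 0.2022]
tool_rot: [-0.255, 1.569, -1.361]
force: [0.6, -0.1, 0.8]
grip_width: 0.0856
```

arm_command:
  delta_pos:
    - [-0.6,0,0]
    - [-0.6,0,0]
    - [0,0,0]
    - [0,0,0]
    - [0,0,0]
  rotation:
    - [0,0,0]
    - [0,0,0]
    - [0,0,0]
    - [0,0,0]
    - [0,0,0]

```text
clock: 13.2
position: [0.5233, 0.2359, 0.2468]
tool_rot: [1.494, 1.564, 0.387]
force: [-0.5, 0.5, 0.5]
grip_width: 0.0857
```

```bash
python3 - <<'E'
from h import *
go([.5232,.2393,.2])
p=optics.camera_params("wrist"); w=optics.grab_frame("wrist")[:,:,::-1]; s=optics.grab_frame("scene")[:,:,::-1]
print(proj("wrist",[.5232,.2393,.104],p))
cv2.imwrite("pics/end.png",np.hstack([cv2.resize(w,(400,300)),cv2.resize(s,(400,300))]))
E
```

```text
t 13.2 pos [0.5233 0.2359 0.2468] jaw 26.6 shift [ 1.56  0.04 -0.11] turn [-0.    0.01 -0.07] q [-0.83  0.44  0.43  1.73 -0.21  1.01  0.13] F [-0.5  0.5  0.5] M [-0.01 -0.   -0.01] w 0.0857
[256.29267392 171.46419894]
```

View pics/end.png

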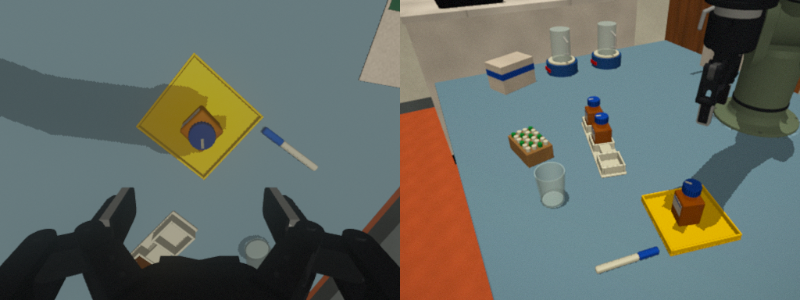

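The bottle stands upright near the tray centre, with its cap at (203,135) in the wrist view and its bar still turned relative to the body. The other two bottles and the bystanders are in place, so I hand in.

```bash
python3 -c "
from workcell import bot
print(bot.job_done())"
```

```text
the job is handed in; nothing more can be done
None
```

The loose cap was on the first bottle I tested, the one nearest the tray. I turned that cap clockwise and left it turned, then lifted the bottle out by its cap and set it down upright in the yellow tray. The job was handed in at about 13.3 s, and it reports no verdict.

**Cap turn:** the gripper turned about 48°, and the wrist picture gave roughly 59° (1.0 rad). The two disagree by about 11°, but both are well beyond 0.3 rad and beyond what a tight cap allows. The automatic bar readings from the scene camera were unreliable. I relied on the wrist camera and on comparing the bars by eye.

**Placing:** the last pictures show the bottle upright in the tray, with its cap within about 5 mm of the measured tray centre. The force rose to about 3 N at touchdown and fell to about zero after release, with the gripper clear. The other two bottles, which I did not twist, and the beaker, vial box and marker look unmoved by eye.

**Overshoot:** when I regripped the cap, the tool went about 7 mm lower and 4 mm to the side of where I aimed. The measured forces stayed small, and I allowed for the lower grip when setting the bottle down.

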